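# Dim the display lamp and present the glass lot plate

### The job

Turn the lamp's red dimmer knob fully anticlockwise to its end stop so the glass does not glare; only then take the glass lot plate out of its wooden rack, gripping its clear part so that the frosted, labelled end (the one with the small corner notch) stays uncovered. Tip the plate so that its yellow label side faces up, at least halfway from upright to flat, and hold it with the frosted end about 15 cm above the middle of the silver salver. Finish while still holding it there, with the knob left at its stop and the goblet, shaker and bowl undisturbed.

Things in the scene. Friction and masses are not known exactly. Their poses are not given: they have to be found in the camera images.
- plate: glass plate 130 x 50 x 8 mm, 0.13 kg, on a long edge in the rack. Origin: middle of its lower edge, mid-thickness. x: along the length to the frosted end; y: normal of the label side; z: up, along the 50 mm height. Clear bluish from x = -65 to +20 mm, frosted white from +20 to +65 mm, with a 12 x 12 mm notch in the frosted end's upper corner
- plate_label (a point): centre of the frosted end, at (42.5, 0, 19) mm in the plate's frame, same axes. The yellow and red label is on the +y face of the frosted end only: seen from above, looking along the plate towards its notched end, it is on the left face
- rack: fixed wooden rack at any yaw, base 150 x 80 x 12 mm, with two rails (12 mm wide, tops 30 mm above the table) and between them a 10 mm slot along its x axis, floor at 12 mm: the plate's upper 32 mm stand out above the rails. Origin: centre of the underside
- dimmer (a joint): red rotary dimmer knob with a bar grip on a fixed black base, rad: 0 = fully anticlockwise seen from above (end stop, lamp dimmest), grows clockwise. It starts 0.6 to 1.4 rad; light friction, stays where it is left
- dimmer_grip (a point): point on the knob's vertical axis, 37 mm above the table: the TCP height to grip its bar. The bar is 42 mm long and 14 mm wide, from 14 to 44 mm above the table, on a 44 mm disc. The point turns with the knob: its x axis runs along the bar, so the fingers close along its y axis
- salver: fixed round shallow silver salver, 240 mm across, 15 mm high. Origin: centre of the underside on the table
- goblet: bystander: silver goblet, 56 mm across, 85 mm high, origin at the centre of its foot
- shaker: bystander: silver salt shaker, 40 mm across, 66 mm high, origin at the centre of its underside
- bowl: bystander: small silver bowl, 84 mm across, 45 mm high, origin at the centre of its underside
Not all that is in view belongs to the job. Leave any blue look-alike of the plate alone.

How it is judged (in metres and radians):
On the way, in this order (a step that is already met when the one before it is completed fails the run):
1. the knob is at its anticlockwise stop while the plate is still in the rack (value of joint dimmer below 0.08 rad and distance of plate from where it was at the start of the episode below 0.02 m), for 0.2 s.
2. the plate is lifted out of the rack (height (world z) of plate_label above 0.075 m), for 0.2 s.
At the end, for the whole second after the job is handed in: Knob within 0.1 rad of its anticlockwise stop; plate held still in the fingers by its clear part (TCP at plate x under 16 mm), label side within 56 degrees of straight up, centre of the frosted end within 70 mm sideways of the salver's centre and 90 to 250 mm above the table (value of joint dimmer below 0.1 rad and angle between plate's own y axis and vertical below 0.98 rad and horizontal distance between plate_label and salver below 0.07 m and height (world z) of plate_label between 0.09 and 0.25 m and x of the grasp point in the frame of plate below 0.016 m and contact force between plate and the fingers above 1 N and linear speed of plate below 0.05 m/s); the arm keeps its last pose, push and grip.
It fails at once if a bystander is moved more than 30 mm (distance of any of goblet, shaker, bowl from where it was at the start of the episode above 0.03 m).
It also fails if it takes over 48 s, if anything falls off the work surface, if the arm or the gripper's body presses on something with over 40 N, if the wrist force passes 120 N, or if a joint passes its speed limit or range.

### The arm

A 7-joint arm with a two-finger parallel gripper is mounted at the origin on the work surface. World frame = base frame: x ahead of the robot, y to its left, z up, the work surface at z = 0. Lengths are in mm, angles in rad, forces in N, time in s.
With the tool pointing down it reaches from about 400 to 850 mm from the base axis. Payload 4.5 kg.
Tool frame: the origin (TCP) lies between the finger pads, 19 mm behind the fingertips; this is the grasp point; z points along the fingers, y is the line along which they close (so a half turn about z gives the same grasp; the last joint's range is limited). The gripper opens to 88 mm and grips with 3 to 60 N. Pads are 18 mm wide; open, the fingers measure 123 mm over their backs; the gripper's body (75 mm by 187 mm) begins 45 mm behind the grasp point.
Start: joints at [-1.294, 0.689, -0.195, 1.565, 0.157, 0.902, -0.215], TCP at [150.242, 606.695, 257.443] pointing down, gripper open.
Joint ranges: [-3.01, 3.01], [-0.46, 2.08], [-1.47, 1.51], [0.13, 2.56], [-1, 4.14], [0.04, 2.09], [-2.66, 2.66]. Speed limits (rad/s): [2.57, 2.57, 3.14, 3.14, 3.14, 3.14, 3.14].

### API

Orientations are given as a rotation vector (axis times angle).
In Python, from rig import monitor, eyes, hand_in gives the robot as it stands.
- The arm moves only by the tool arm_command, never from a script. Its argument "rows" is a list of rows, each a list of 3 entries, a list of its own where there are three numbers: the shift along the tool's x, y, z in mm, then the turn about the tool's z in units of 8 degrees (1.0 is 8 degrees), then the finger opening in mm, from 0 to 88.1. In form: [[[x, y, z], roll, hand], ...]. A call has 1 to 10 rows; each row is the pose to reach, as a shift and turn from the pose commanded when the call began, along the tool's axes at that moment; what a row does not reach only later rows make up. A row lasts 1/10 s, in which the tool goes at most 50 mm and 8.59 degrees, less where a joint would pass 70% of its speed; a pose out of reach is approached as far as the arm can. A call with a gripper value outside its range is refused whole. The fingers move at their own pace and stop on an object; "grip_force" is the grip in N (left out, the last holds). Time passes only in rows, so rows that repeat a pose let the fingers close. It gives the time, the measured TCP pose, the force, the opening and the grip force at its end, in the units of the state.
- monitor.read_state(): the state, without advancing time (a new reading comes with each control period).
- eyes.snapshot(name): name is "side" or "top" or "wrist"; returns a dict with "image" (384x512x3 uint8, red, green, blue), "range_z" (384x512 float32, mm along the optical axis (not along the pixel's ray), 0 where there is no reading), "fx", "fy", "cx", "cy" (pixels), "pose" (4x4, takes a point from camera to world coordinates); the wrist camera has in their place "T_tool_cam" (4x4, takes a point from camera to tool coordinates, whose origin is the TCP and whose axes are the flange's). Camera axes: x right, y up, looking along -z (the intrinsics and any distortion apply to the point x, -y, -z); pixel columns grow to the right and rows downward; lengths in mm; the calibration is good to about 2 mm. A picture is of the moment at which its call begins: read the wrist's pose just before it.
- hand_in(): hands the job in; it is judged then, once.
The state is a dict: "time_s": time; "q": joint angles; "joint_vel": joint speeds; "tau": joint torques, N m; "tool_pos": TCP position; "tool_rot": TCP orientation; "ft_force": force on the tool from outside, world axes, zero at the start; "moment": the same for the moment, N m; "width": opening from 0.0 (shut) to 1.0 (fully open); "finger_force": force on a finger pad.
Only numpy, scipy, OpenCV 4.12 (cv2) and the standard library are available. Lean on these libraries where they do the work, as an engineer would, in place of code of your own. Each camera call takes 0.05 s, during which the arm holds its last target. There are 200 camera calls.

## Working session

There is one attempt and no reset: what is moved stays moved. The work goes in short steps, Python scripts to look and compute and a tool call to move; the robot and the scene stay as the last step left them, time stands still between calls to the robot, and variables do not carry over. Pictures are saved under pics/ and viewed, at most 10 in all, crops included, and the job is handed in when it is done.

Besides the shell and the picture viewer there is one more tool, called after "Call:" in YAML: its name, and indented under it one key for each argument. arm_command: Moves the arm, as the interface text tells. Its arguments: {"type":"object","properties":{"rows":{"type":"array","items":{"type":"array"}},"grip_force":{"type":"number"}},"required":["rows"]}

```bash
mkdir -p pics; ls; cat > h.py <<'E'
import numpy as np, cv2, pickle
from rig import monitor, eyes
from scipy.spatial.transform import Rotation as R
def pts(s,T=None):
    T=s['pose'] if T is None else T
    z=s['range_z'];v,u=np.mgrid[:z.shape[0],:z.shape[1]]
    P=np.stack([(u-s['cx'])/s['fx']*z,-(v-s['cy'])/s['fy']*z,-z],-1)
    return P@T[:3,:3].T+T[:3,3]
def wristT(s,st):
    T=np.eye(4);T[:3,:3]=R.from_rotvec(st['tool_rot']).as_matrix();T[:3,3]=st['tool_pos'];return T@s['T_tool_cam']
E
python3 - <<'E'
from h import *
st=monitor.read_state();print(st)
for n in ['top','side']:
    s=eyes.snapshot(n);pickle.dump(s,open(n+'.pkl','wb'))
    print(n,s.keys(),s['fx'],s['cx'],s['cy'],s['pose'].round(3).tolist())
    cv2.imwrite(f'pics/{n}.png',cv2.resize(s['image'][...,::-1],(768,576)))
E
```

```text
pics
{'time_s': 0.0, 'q': array([-1.29419971,  0.68998172, -0.19453298,  1.56636034,  0.15732894,
        0.9024828 , -0.21510583]), 'joint_vel': array([ 0.00029146, -0.00049951, -0.00189239, -0.0002591 , -0.00081272,
        0.00018204,  0.00094818]), 'tau': array([ 4.66441616e-04, -5.27558899e+01, -1.26654122e+00, -1.53426468e+01,
       -5.26216824e-02,  6.76886397e-03,  1.68969154e-04]), 'tool_pos': array([150.15869969, 606.0730373 , 256.60755053]), 'tool_rot': array([-3.80261588e-01, -3.11841210e+00,  2.88116217e-03]), 'ft_force': array([-0.20254995,  0.16827105, -0.46813361]), 'moment': array([ 0.05309809,  0.00744159, -0.02421409]), 'finger_force': 0.0, 'width': 1.0011886811794983}
top dict_keys(['image', 'range_z', 'fx', 'fy', 'cx', 'cy', 'pose']) 401.9048087640073 250.41706893163112 190.0410564328119 [[0.024, 0.985, -0.173, 450.5], [-1.0, 0.025, 0.007, 20.485], [0.011, 0.173, 0.985, 891.903], [0.0, 0.0, 0.0, 1.0]]
side dict_keys(['image', 'range_z', 'fx', 'fy', 'cx', 'cy', 'pose']) 374.09114828731674 253.79625265833002 188.98138895086205 [[0.921, 0.195, -0.338, 295.105], [-0.39, 0.472, -0.79, -699.271], [0.005, 0.86, 0.511, 522.885], [0.0, 0.0, 0.0, 1.0]]
```

View pics/top.png

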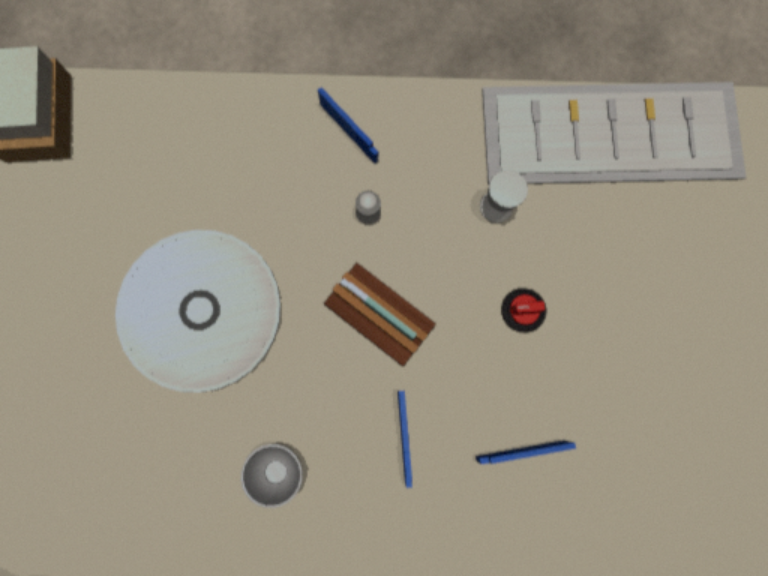

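View pics/side.png

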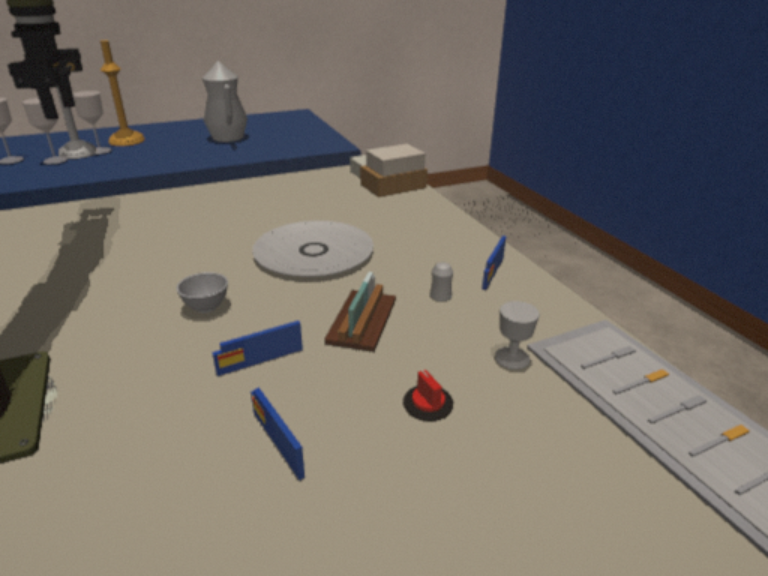

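Top view (768-px scale): plate in rack at about (378,308), frosted end upper left (345,285). Knob is at (524,309), goblet (505,195), shaker (368,207), bowl (272,475) and salver (198,310). The three blue strips are decoys. The tool can only yaw, so I'll stand the plate on free table, tip it over label-up and regrip it across its 50 mm width.

```bash
python3 - <<'E'
from h import *
for n in ['top','side']:
    s=pickle.load(open(n+'.pkl','rb'));P=pts(s);im=s['image'];hsv=cv2.cvtColor(im,cv2.COLOR_RGB2HSV).astype(int);h,S,V=[hsv[...,i] for i in range(3)]
    X,Y,Z=P[...,0],P[...,1],P[...,2]
    def rep(nm,m):
        if m.sum()<4: print(n,nm,m.sum());return
        q=P[m]; r=cv2.minAreaRect(q[:,:2].astype(np.float32))
        print(n,nm,m.sum(),'mean',q.mean(0).round(1),'rect',np.round(r[0],1),np.round(r[1],1),round(r[2],1),'zrange',np.percentile(q[:,2],[2,98]).round(1))
    valid=s['range_z']>0
    red=((h<8)|(h>172))&(S>180)&(V>90)&valid
    c=red&(Z>0)&(Z<60)
    rep('red',c); rep('redbar',c&(Z>36)); rep('reddisc',c&(Z<30))
    # region of the rack
    reg=(abs(X-470)<90)&(abs(Y-20)<110)&valid
    rep('rackall',reg&(Z>6)&(Z<80)); rep('rails',reg&(Z>24)&(Z<34)); rep('plate',reg&(Z>42)&(Z<80))
    fro=reg&(Z>42)&(S<60);rep('frost',fro)
    # blobs above table
    m=((Z>8)&(Z<130)&valid&(X>150)&(X<900)&(abs(Y)<500)).astype(np.uint8)
    k,l,st,ce=cv2.connectedComponentsWithStats(m)
    for i in range(1,k):
        if st[i,4]>40: rep('blob'+str((ce[i]*1.5).round().tolist()),l==i)
E
```

```text
top red 262 mean [ 573.6 -206.3   24.8] rect [ 576.  -205.1] [43.9 39.4] 1.9 zrange [ 6.3 46.3]
top redbar 90 mean [ 574.  -208.    43.8] rect [ 573.9 -205.1] [13.5 39.6] 6.7 zrange [39.8 46.9]
top reddisc 170 mean [ 573.5 -205.4   14.7] rect [ 576.  -205.6] [43.9 38.3] 1.9 zrange [ 5.7 25.1]
top rackall 1410 mean [519.4 -12.5  26. ] rect [470.   -2.1] [179.9 143.3] 0.0 zrange [ 9.4 63.2]
top rails 365 mean [534.6 -19.3  30.1] rect [491.9 -32.7] [170.9  76.6] 19.5 zrange [25.7 33.1]
top plate 281 mean [476.2 -22.3  54.8] rect [473.7 -30.6] [184.7  44.7] 12.1 zrange [44.9 64.7]
top frost 125 mean [539.3 -17.4  59.4] rect [479.3 -32.5] [176.7  42.8] 14.7 zrange [43.2 65. ]
top blob[347.0, 124.0] 472 mean [845.2  63.5  37.4] rect [847.9  63.3] [130.7   9.7] 43.0 zrange [ 9.9 52.7]
top blob[58.0, 131.0] 386 mean [823.4 496.6  36.3] rect [832.  496.4] [80.7  8.2] 1.2 zrange [ 9.9 84. ]
top blob[590.0, 145.0] 6000 mean [ 831.7 -312.2   17.3] rect [ 803.3 -319.8] [193.5 360.4] 0.1 zrange [ 8.1 86.3]
top blob[368.0, 207.0] 307 mean [712.9  29.3  48.7] rect [716.7  29.6] [34.5 36.4] 2.5 zrang
[... 1887 characters left out ...]
78.3 zrange [14.  47.6]
side blob[361.0, 315.0] 1345 mean [558.1  -7.4  26.2] rect [563.8   9.5] [152.6  80.6] 53.3 zrange [ 9.3 64.2]
side blob[516.0, 327.0] 769 mean [ 729.2 -173.4   62.7] rect [ 734.4 -166.5] [55.1 52.5] 55.4 zrange [ 8.5 87.5]
side blob[257.0, 345.0] 1092 mean [387.2 -32.   32.1] rect [388.3 -29.5] [130.3  12.4] 5.5 zrange [ 8.9 52.4]
side blob[664.0, 417.0] 6879 mean [ 838.7 -344.1   10.3] rect [ 841.9 -323.9] [129.8 349.1] 2.6 zrange [ 8.2 14.5]
side blob[427.0, 393.0] 475 mean [ 570.7 -211.6   25.7] rect [ 572.8 -209.4] [51.5 61.9] 68.5 zrange [ 8.1 46.1]
side blob[278.0, 430.0] 730 mean [ 372.6 -209.2   36.5] rect [ 372.2 -196.5] [  9.3 133. ] 11.2 zrange [ 9.3 52.8]
```

Call:
arm_command:
  rows:
    - [[-45, -40, 0], 1, 60]
    - [[-90, -80, 0], 2, 60]
    - [[-135, -120, 0], 3, 60]
    - [[-180, -160, 0], 4, 60]
    - [[-225, -200, 0], 5, 60]
    - [[-270, -240, 0], 6, 60]
    - [[-315, -280, 0], 7, 60]
    - [[-328, -287, 0], 8, 60]
    - [[-328, -287, 0], 8.5, 60]
    - [[-328, -287, 0], 8.5, 60]

```text
time_s: 1.1
tool_pos: [402.7, 243.9, 257.4]
tool_rot: [2.07, 2.359, -0.002]
ft_force: [-0.9, 0.4, -0.2]
width: 0.679
finger_force: 0.0
```

```bash
cat >> h.py <<'E'
def go(x,y,z,ydir):
    "shift and roll in tool axes to reach TCP x,y,z with tool y along ydir (deg, mod 180)"
    st=monitor.read_state();M=R.from_rotvec(st['tool_rot']).as_matrix()
    d=M.T@(np.array([x,y,z])-st['tool_pos']);a=np.degrees(np.arctan2(M[1,1],M[0,1]))
    r=-((ydir-a+90)%180-90)/8
    print('t',round(st['time_s'],2),'pos',st['tool_pos'].round(1),'yaw_y',a.round(1),'q',st['q'].round(2),'shift',d.round(1),'roll',round(r,2),'F',st['ft_force'].round(1),'M',st['moment'].round(2),'w',round(st['width']*88.1,1),'ff',round(st['finger_force'],1),'down',M[:,2].round(3))
E
python3 - <<'E'
from h import *
go(574,-206.5,100,7.5)
# plate ends along the rack axis, top edge points
for n in ['top','side']:
    s=pickle.load(open(n+'.pkl','rb'));P=pts(s);a=np.radians(53.2);e=np.array([np.cos(a),np.sin(a)]);nn=np.array([-e[1],e[0]])
    d=P[...,:2]-[563.2,9];u=d@e;v=d@nn;m=(abs(v)<12)&(abs(u)<90)&(s['range_z']>0)&(P[...,2]>38)&(P[...,2]<75)
    print(n,m.sum(),np.percentile(u[m],[0,2,98,100]).round(1),v[m].mean(),'z>57',np.percentile(u[m&(P[...,2]>57)],[0,2,98,100]).round(1))
    h=cv2.cvtColor(s['image'],cv2.COLOR_RGB2HSV)[...,1]
    for b in range(-80,80,10):
        k=m&(u>=b)&(u<b+10)
        if k.sum(): print(b,k.sum(),h[k].mean().round(),P[k][:,2].max().round(1),v[k].mean().round(1),end='; ')
    print()
E
```

```text
t 1.1 pos [402.7 243.9 257.4] yaw_y 7.4 q [-0.71  0.49  0.1   2.02 -0.08  0.63 -0.43] shift [-468.3  111.3  159.1] roll -0.01 F [-0.9  0.4 -0.2] M [-0.    0.06 -0.  ] w 59.8 ff 0.0 down [ 0.002 -0.003 -1.   ]
top 315 [-61.5 -59.   64.2  67.4] 1.2521259045055217 z>57 [-61.5 -59.   53.3  55.7]
-70 4 45.0 62.5 1.4; -60 25 52.0 65.0 1.2; -50 25 51.0 64.1 1.3; -40 25 50.0 66.0 1.2; -30 25 51.0 65.3 1.2; -20 24 52.0 64.6 1.2; -10 26 51.0 64.0 1.1; 0 26 51.0 65.8 1.3; 10 21 50.0 66.0 1.2; 20 25 34.0 64.0 1.1; 30 25 44.0 65.5 1.6; 40 25 41.0 64.8 1.6; 50 23 37.0 63.3 1.0; 60 16 23.0 51.3 1.1; 
side 249 [-61.3 -60.9  60.3  70.5] -1.8732155433135818 z>57 [-61.3 -59.9  57.3  60.1]
-70 14 49.0 63.6 0.5; -60 40 46.0 64.8 -1.6; -50 18 45.0 64.9 -1.7; -40 19 47.0 64.2 -2.0; -30 20 45.0 65.4 -1.4; -20 16 44.0 65.5 -2.7; -10 17 44.0 64.6 -2.3; 0 17 46.0 64.4 -1.8; 10 21 48.0 64.7 -2.1; 20 14 23.0 65.1 -2.6; 30 21 16.0 64.7 -1.7; 40 12 17.0 64.8 -2.6; 50 14 18.0 64.8 -2.1; 60 5 27.0 61.9 -3.8; 70 1 28.0 50.3 -3.0;
```

Call:
arm_command:
  rows:
    - [[-47, 11, 0], 0, 60]
    - [[-94, 22, 10], 0, 60]
    - [[-140, 33, 20], 0, 60]
    - [[-187, 44, 30], 0, 60]
    - [[-234, 55, 50], 0, 60]
    - [[-281, 66, 70], 0, 60]
    - [[-328, 77, 90], 0, 60]
    - [[-375, 88, 110], 0, 60]
    - [[-421, 100, 130], 0, 60]
    - [[-468, 111, 150], 0, 60]

```text
time_s: 2.1
tool_pos: [571.8, -187.8, 111.1]
tool_rot: [-2.056, -2.374, -0.002]
ft_force: [0.6, 0.3, 0.1]
width: 0.683
finger_force: 0.0
```

Call:
arm_command:
  rows:
    - [[0, 0, 5], 0, 60]
    - [[0, 0, 5], 0, 60]

```text
time_s: 2.3
tool_pos: [570.3, -187.4, 105.8]
tool_rot: [-2.059, -2.369, 0.001]
ft_force: [0.6, 1.5, -0.2]
width: 0.681
finger_force: 0.0
```

```bash
python3 - <<'E'
from h import *
go(574,-206.5,37,7.5)
st=monitor.read_state();s=eyes.snapshot('wrist');P=pts(s,wristT(s,st));hsv=cv2.cvtColor(s['image'],cv2.COLOR_RGB2HSV).astype(int)
m=((hsv[...,0]<8)|(hsv[...,0]>172))&(hsv[...,1]>150)&(hsv[...,2]>80)&(P[...,2]>38)&(P[...,2]<52)&(s['range_z']>0)
print(m.sum())
if m.sum()>9: print(P[m].mean(0),cv2.minAreaRect(P[m][:,:2].astype(np.float32)))
E
```

```text
t 2.3 pos [ 570.3 -187.4  105.8] yaw_y 8.0 q [ 0.25  0.86 -0.02  1.76  0.03  0.52  0.35] shift [-19.5   1.1  68.7] roll 0.07 F [ 0.6  1.5 -0.2] M [-0.02  0.12  0.03] w 60.0 ff 0.0 down [-0.002  0.001 -1.   ]
944
[ 574.10419308 -202.68888862   42.76531767] ((574.3338012695312, -203.26991271972656), (13.966099739074707, 40.67888641357422), 5.705869197845459)
```

Call:
arm_command:
  rows:
    - [[-17, 2, 0], 0.1, 50]
    - [[-17, 2, 30], 0.1, 40]
    - [[-17, 2, 60], 0.1, 40]
    - [[-17, 2, 69], 0.1, 40]
    - [[-17, 2, 69], 0.1, 30]
    - [[-17, 2, 69], 0.1, 15]
    - [[-17, 2, 69], 0.1, 5]
    - [[-17, 2, 69], 0.1, 5]
  grip_force: 20

```text
time_s: 3.15
tool_pos: [575.2, -204.0, 39.7]
tool_rot: [2.076, 2.358, -0.0]
ft_force: [-2.9, -0.2, 6.7]
width: 0.155
finger_force: 20.0
```

```bash
python3 - <<'E'
from h import *
go(574,-205,37,7.5)
E
```

```text
t 3.15 pos [ 575.2 -204.    39.7] yaw_y 7.3 q [ 0.28  0.98 -0.02  1.74  0.04  0.42  0.36] shift [-0.8 -1.3  2.7] roll -0.03 F [-2.9 -0.2  6.7] M [0.02 0.82 0.05] w 13.6 ff 20.0 down [-0. -0. -1.]
```

Call:
arm_command:
  rows:
    - [[0, 0, -2], -1, 5]
    - [[0, 0, -2], -2, 5]
    - [[0, 0, -2], -3, 5]
    - [[0, 0, -2], -4, 5]
    - [[0, 0, -2], -4, 5]

```text
time_s: 3.65
tool_pos: [574.4, -204.4, 39.8]
tool_rot: [-1.345, -2.837, 0.0]
ft_force: [-1.5, -0.3, -7.4]
width: 0.158
finger_force: 20.0
```

```bash
python3 - <<'E'
from h import *
go(574,-205,37,7.5)
E
```

```text
t 3.65 pos [ 574.4 -204.4   39.8] yaw_y 39.3 q [ 0.34  0.98 -0.14  1.74  0.27  0.45  0.71] shift [-0.2 -0.7  2.8] roll 3.97 F [-1.5 -0.3 -7.4] M [-0.24  0.16 -0.02] w 13.9 ff 20.0 down [-0.002  0.    -1.   ]
```

Call:
arm_command:
  rows:
    - [[0, 0, 0], -1, 5]
    - [[0, 0, 0], -1, 5]

```text
time_s: 3.85
tool_pos: [574.3, -204.5, 39.8]
tool_rot: [-1.147, -2.922, 0.001]
ft_force: [-1.5, -2.1, -7.8]
width: 0.159
finger_force: 20.0
```

```bash
python3 - <<'E'
from h import *
go(574,-205,37,7.5)
E
```

```text
t 3.85 pos [ 574.3 -204.5   39.8] yaw_y 47.1 q [ 0.36  0.98 -0.17  1.74  0.32  0.46  0.79] shift [-0.2 -0.6  2.8] roll 4.95 F [-1.5 -2.1 -7.8] M [-0.3   0.26  0.02] w 14.0 ff 20.0 down [-0.002  0.    -1.   ]
```

Call:
arm_command:
  rows:
    - [[0, 0, 0], -1, 5]
    - [[0, 0, 0], -1, 5]

```text
time_s: 4.05
tool_pos: [574.2, -204.6, 39.9]
tool_rot: [-0.943, -2.994, 0.001]
ft_force: [-0.6, -1.7, -8.0]
width: 0.156
finger_force: 20.0
```

```bash
python3 - <<'E'
from h import *
go(574,-205,37,7.5)
E
```

```text
t 4.05 pos [ 574.2 -204.6   39.9] yaw_y 55.0 q [ 0.38  0.98 -0.2   1.74  0.38  0.47  0.88] shift [-0.1 -0.4  2.9] roll 5.94 F [-0.6 -1.7 -8. ] M [-0.45  0.36 -0.02] w 13.7 ff 20.0 down [-0.002 -0.    -1.   ]
```

Call:
arm_command:
  rows:
    - [[0, 0, 1], -0.7, 5]
    - [[0, 0, 1], -1.4, 5]
    - [[0, 0, 1], -1.4, 5]

```text
time_s: 4.35
tool_pos: [574.1, -204.9, 39.8]
tool_rot: [-0.649, -3.072, 0.002]
ft_force: [-4.6, -1.6, 1.4]
width: 0.159
finger_force: 20.0
```

```bash
python3 - <<'E'
from h import *
go(574,-205,37,7.5)
E
```

```text
t 4.35 pos [ 574.1 -204.9   39.8] yaw_y 66.1 q [ 0.4   0.98 -0.24  1.73  0.45  0.48  1.01] shift [ 0.  -0.1  2.8] roll 7.33 F [-4.6 -1.6  1.4] M [-0.38  1.03  0.05] w 14.0 ff 20.0 down [-0.003 -0.001 -1.   ]
```

Call:
arm_command:
  rows:
    - [[0, 0, 0], -0.7, 5]
    - [[0, 0, 0], -1.4, 5]
    - [[0, 0, 0], -1.4, 5]

```text
time_s: 4.65
tool_pos: [574.0, -205.1, 39.8]
tool_rot: [-0.346, -3.12, 0.003]
ft_force: [-5.8, -2.3, 2.1]
width: 0.159
finger_force: 20.0
```

```bash
python3 - <<'E'
from h import *
go(574,-205,37,7.5)
E
```

```text
t 4.65 pos [ 574.  -205.1   39.8] yaw_y 77.4 q [ 0.43  0.99 -0.29  1.73  0.53  0.5   1.14] shift [0.  0.1 2.8] roll 8.73 F [-5.8 -2.3  2.1] M [-0.46  1.12  0.03] w 14.0 ff 20.0 down [-0.003 -0.001 -1.   ]
```

Call:
arm_command:
  rows:
    - [[0, 0, 0], -0.5, 5]
    - [[0, 0, 0], -1, 5]
    - [[0, 0, 0], -1, 5]

```text
time_s: 4.95
tool_pos: [574.0, -205.3, 39.8]
tool_rot: [-0.129, -3.136, 0.003]
ft_force: [-5.4, -2.4, 2.8]
width: 0.156
finger_force: 20.0
```

```bash
python3 - <<'E'
from h import *
go(574,-205,37,7.5)
E
```

```text
t 4.95 pos [ 574.  -205.3   39.8] yaw_y 85.3 q [ 0.45  0.99 -0.32  1.73  0.58  0.52  1.24] shift [0.  0.3 2.8] roll 9.72 F [-5.4 -2.4  2.8] M [-0.51  1.1  -0.07] w 13.7 ff 20.0 down [-0.003 -0.002 -1.   ]
```

Call:
arm_command:
  rows:
    - [[0, 0, 0], -0.4, 5]
    - [[0, 0, 0], -0.8, 5]
    - [[0, 0, 0], -0.8, 5]

```text
time_s: 5.25
tool_pos: [574.2, -205.3, 39.7]
tool_rot: [0.042, -3.139, 0.002]
ft_force: [-4.5, -2.1, 1.1]
width: 0.172
finger_force: 22.0
```

```bash
python3 - <<'E'
from h import *
go(574,-205,37,7.5)
s=eyes.snapshot('side');cv2.imwrite('pics/side2.png',cv2.resize(s['image'][180:340,180:400,::-1],(660,480)))
E
```

```text
t 5.25 pos [ 574.2 -205.3   39.7] yaw_y 91.5 q [ 0.46  1.   -0.35  1.73  0.61  0.53  1.32] shift [0.1 0.3 2.7] roll 10.51 F [-4.5 -2.1  1.1] M [-0.4   1.06 -0.64] w 15.2 ff 22.0 down [-0.003 -0.001 -1.   ]
```

View pics/side2.png

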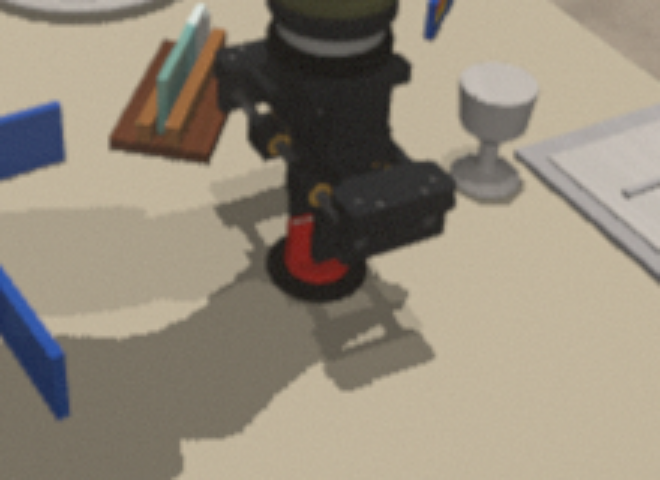

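The crop shows the fingers on the red bar, at about (310,240). At 91° the moment jumped to −0.64 N·m, so the knob is at its stop. The plate is still in the rack.

Call:
arm_command:
  rows:
    - [[0, 0, 0], 0, 40]
    - [[0, 0, 0], 0, 50]
    - [[0, 0, 0], 0, 60]
    - [[0, 0, -45], 0, 60]
    - [[0, 0, -90], 0, 60]
    - [[0, 0, -110], 0, 60]
    - [[0, 0, -110], 0, 60]

```text
time_s: 6.0
tool_pos: [578.4, -203.8, 153.1]
tool_rot: [-0.056, 3.133, -0.001]
ft_force: [0.7, -0.1, -0.2]
width: 0.68
finger_force: 0.0
```

```bash
python3 - <<'E'
from h import *
go(559,3.5,53,143.2)
E
```

```text
t 6.0 pos [ 578.4 -203.8  153.1] yaw_y 92.0 q [ 0.52  0.84 -0.46  1.69  0.52  0.73  1.4 ] shift [ 12.9 207.9  99.7] roll -6.4 F [ 0.7 -0.1 -0.2] M [0.06 0.01 0.04] w 59.9 ff 0.0 down [ 0.008 -0.001 -1.   ]
```

Call:
arm_command:
  rows:
    - [[2, 35, 0], -1, 60]
    - [[4, 70, 0], -2, 60]
    - [[6, 105, 0], -3, 60]
    - [[8, 140, 0], -4, 60]
    - [[10, 175, 0], -5, 60]
    - [[13, 208, 0], -6.4, 60]
    - [[13, 208, 0], -6.4, 60]
    - [[13, 208, 0], -6.4, 60]

```text
time_s: 6.8
tool_pos: [554.4, 4.9, 148.4]
tool_rot: [1.411, -2.806, -0.003]
ft_force: [-0.6, 0.1, 0.5]
width: 0.678
finger_force: 0.0
```

```bash
python3 - <<'E'
from h import *
go(559,3.5,53,143.2)
st=monitor.read_state();s=eyes.snapshot('wrist');P=pts(s,wristT(s,st))
a=np.radians(53.2);e=np.array([np.cos(a),np.sin(a)]);nn=np.array([-e[1],e[0]])
d=P[...,:2]-[563.2,9];u=d@e;v=d@nn
m=(P[...,2]>45)&(P[...,2]<75)&(s['range_z']>0)&(abs(v)<15)&(abs(u)<90)
print(m.sum(),np.percentile(u[m],[1,99]),v[m].mean(),np.polyfit(u[m],v[m],1),cv2.minAreaRect(P[m][:,:2].astype(np.float32)))
t=eyes.snapshot('top');pickle.dump(t,open('top2.pkl','wb'));P=pts(t);hs=cv2.cvtColor(t['image'],cv2.COLOR_RGB2HSV).astype(int)
r=((hs[...,0]<8)|(hs[...,0]>172))&(hs[...,1]>150)&(P[...,2]>36)&(P[...,2]<50)&(abs(P[...,1]+205)<40)
print('knob',r.sum(),cv2.minAreaRect(P[r][:,:2].astype(np.float32)) if r.any() else 0)
cv2.imwrite('pics/w1.png',s['image'][...,::-1])
E
```

```text
t 6.8 pos [554.4   4.9 148.4] yaw_y 143.4 q [ 0.28  0.83 -0.64  1.86  0.74  0.71  1.71] shift [-1.6 -4.8 95.4] roll 0.02 F [-0.6  0.1  0.5] M [0.   0.1  0.03] w 59.7 ff 0.0 down [-0.001  0.001 -1.   ]
1478 [-60.42458616  58.33371739] 0.9330736855565785 [0.00390279 0.95065147] ((563.9949951171875, 11.645362854003906), (126.42105102539062, 8.200852394104004), 53.277889251708984)
knob 0 0
```

View pics/w1.png

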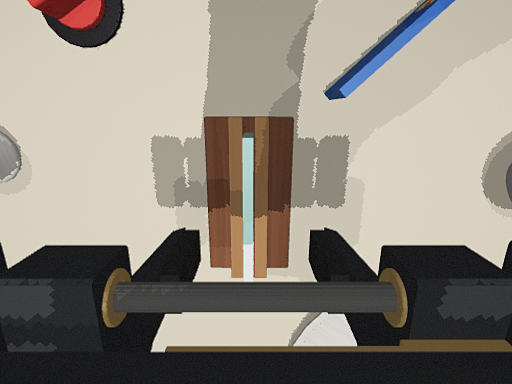

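The wrist view shows the plate in the slot from (247,135) to (247,280), with the frosted end at the lower end and the clear part under the fingers. Next I descend and grip.

Call:
arm_command:
  rows:
    - [[-1, -4, 30], 0, 50]
    - [[-1, -4, 60], 0, 40]
    - [[-1, -4, 85], 0, 40]
    - [[-1, -4, 95], 0, 40]
    - [[-1, -4, 95], 0, 40]
    - [[-1, -4, 95], 0, 20]
    - [[-1, -4, 95], 0, 4]
    - [[-1, -4, 95], 0, 4]
    - [[-1, -4, 95], 0, 4]
  grip_force: 25

```text
time_s: 7.8
tool_pos: [559.1, 1.8, 55.1]
tool_rot: [-1.408, 2.807, -0.001]
ft_force: [0.1, 0.2, -0.4]
width: 0.115
finger_force: 0.0
```

```bash
python3 - <<'E'
from h import *
go(559,3.5,53,143.2)
E
```

```text
t 7.8 pos [559.1   1.8  55.1] yaw_y 143.3 q [ 0.21  0.96 -0.51  1.89  0.9   0.54  1.58] shift [-1.3  1.1  2.1] roll 0.01 F [ 0.1  0.2 -0.4] M [0.07 0.05 0.  ] w 10.1 ff 0.0 down [ 0.001  0.    -1.   ]
```

Call:
arm_command:
  rows:
    - [[0, 0, 0], 0, 0]
    - [[0, 0, 0], 0, 0]
    - [[0, 0, 0], 0, 0]
    - [[0, 0, -15], 0, 0]
    - [[0, 0, -30], 0, 0]
    - [[0, 0, -55], 0, 0]
    - [[0, 0, -80], 0, 0]
    - [[0, 0, -80], 0, 0]
  grip_force: 30

```text
time_s: 8.6
tool_pos: [560.7, 2.5, 138.2]
tool_rot: [-1.406, 2.803, -0.002]
ft_force: [-0.2, 0.0, -1.7]
width: 0.09
finger_force: 30.0
```

```bash
python3 - <<'E'
from h import *
go(300,400,134,143.2)
E
```

```text
t 8.6 pos [560.7   2.5 138.2] yaw_y 143.3 q [ 0.28  0.84 -0.63  1.86  0.76  0.69  1.7 ] shift [-162.7  446.6    3.1] roll 0.01 F [-0.2  0.  -1.7] M [0.07 0.03 0.03] w 7.9 ff 30.0 down [ 0.006  0.001 -1.   ]
```

Call:
arm_command:
  rows:
    - [[-10, 28, 0], 0, 0]
    - [[-24, 66, 0], 0, 0]
    - [[-40, 110, 0], 0, 0]
    - [[-56, 154, 0], 0, 0]
    - [[-72, 198, 0], 0, 0]
    - [[-88, 242, 0], 0, 0]
    - [[-104, 286, 0], 0, 0]
    - [[-120, 330, 0], 0, 0]
    - [[-136, 374, 0], 0, 0]
    - [[-152, 418, 0], 0, 0]

```text
time_s: 9.6
tool_pos: [313.0, 374.8, 134.3]
tool_rot: [1.409, -2.808, 0.001]
ft_force: [-0.1, 0.8, -1.4]
width: 0.09
finger_force: 30.0
```

Call:
arm_command:
  rows:
    - [[-11, 28, 0], 0, 0]
    - [[-11, 28, 0], 0, 0]
    - [[-11, 28, 0], 0, 0]

```text
time_s: 9.9
tool_pos: [298.1, 399.0, 134.2]
tool_rot: [1.411, -2.806, 0.001]
ft_force: [-0.5, -1.0, -1.5]
width: 0.089
finger_force: 30.0
```

```bash
python3 - <<'E'
from h import *
go(300,400,46,143.2)
s=eyes.snapshot('top');P=pts(s);cv2.imwrite('pics/top3.png',cv2.resize(s['image'][...,::-1],(768,576)))
s=eyes.snapshot('side');P=pts(s);cv2.imwrite('pics/side3.png',cv2.resize(s['image'][:256,:340,::-1],(680,512)))
E
```

```text
t 9.9 pos [298.1 399.  134.2] yaw_y 143.4 q [-0.72  0.77 -0.49  2.04  0.74  0.51  0.74] shift [-2.  -0.9 88.2] roll 0.02 F [-0.5 -1.  -1.5] M [0.03 0.01 0.04] w 7.9 ff 30.0 down [-0.    -0.001 -1.   ]
```

View pics/side3.png

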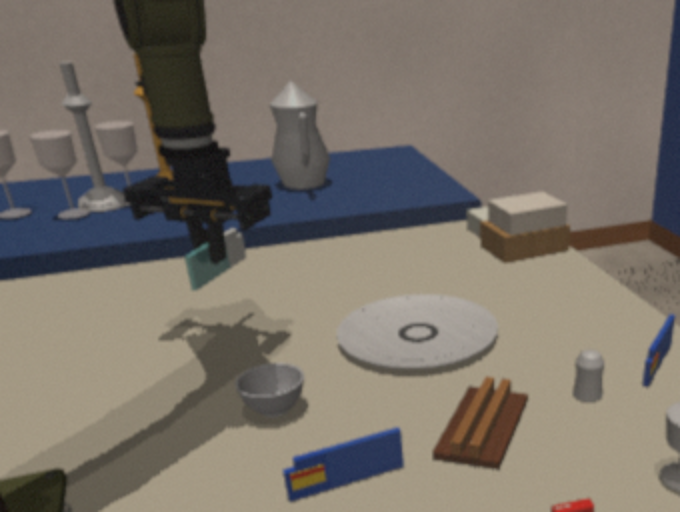

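View pics/top3.png

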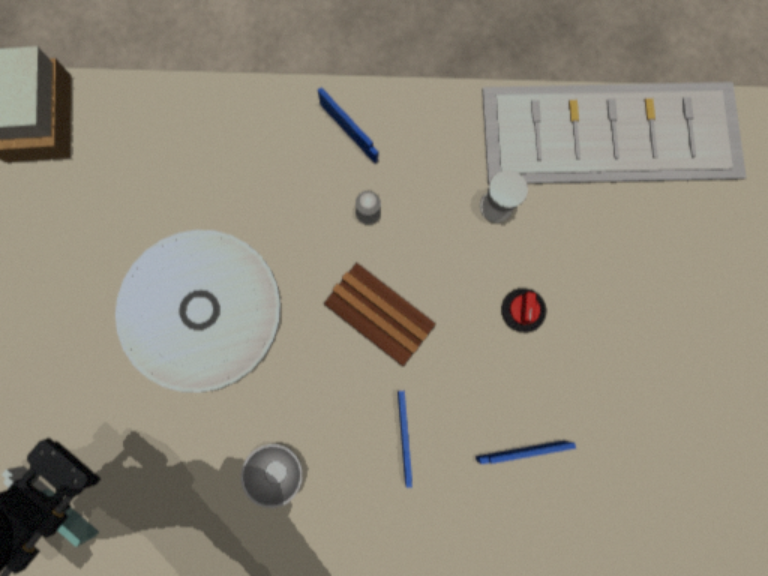

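Side view: plate held level at (215,255), frosted end away from the camera. Top view: the knob bar at (525,308) has turned about 85°, and the bystanders haven't moved. I'll shift a bit into the top camera's view and lower the plate.

Call:
arm_command:
  rows:
    - [[4, -20, 20], 0, 0]
    - [[8, -46, 45], 0, 0]
    - [[8, -46, 70], 0, 0]
    - [[8, -46, 80], 0, 0]
    - [[8, -46, 85], 0, 0]
    - [[8, -46, 85], 0, 0]

```text
time_s: 10.6
tool_pos: [330.4, 365.4, 49.3]
tool_rot: [1.41, -2.807, -0.0]
ft_force: [1.1, 0.2, -1.1]
width: 0.09
finger_force: 30.0
```

Call:
arm_command:
  rows:
    - [[0, 0, 2], 0, 0]
    - [[0, 0, 4], 0, 0]
    - [[0, 0, 4], 0, 0]

```text
time_s: 10.9
tool_pos: [330.7, 365.5, 45.7]
tool_rot: [-1.409, 2.807, 0.001]
ft_force: [0.2, -0.1, -1.8]
width: 0.086
finger_force: 30.0
```

```bash
python3 - <<'E'
from h import *
go(330,365,46,143.2)
E
```

```text
t 10.9 pos [330.7 365.5  45.7] yaw_y 143.3 q [-0.76  0.91 -0.27  2.09  0.95  0.26  0.64] shift [ 0.8  0.2 -0.3] roll 0.01 F [ 0.2 -0.1 -1.8] M [0.05 0.03 0.05] w 7.6 ff 30.0 down [ 0.     0.001 -1.   ]
```

Call:
arm_command:
  rows:
    - [[0, 0, 1], 0, 0]
    - [[0, 0, 2], 0, 0]
    - [[0, 0, 2], 0, 0]

```text
time_s: 11.2
tool_pos: [330.6, 365.2, 43.3]
tool_rot: [-1.409, 2.808, 0.0]
ft_force: [-0.3, -0.3, -1.3]
width: 0.089
finger_force: 30.0
```

Call:
arm_command:
  rows:
    - [[0, 0, 1], 0, 0]
    - [[0, 0, 1], 0, 0]

```text
time_s: 11.4
tool_pos: [330.6, 365.2, 42.9]
tool_rot: [-1.409, 2.807, 0.0]
ft_force: [-0.5, -1.0, 5.6]
width: 0.085
finger_force: 30.0
```

Call:
arm_command:
  rows:
    - [[0, 0, 0], 0, 20]
    - [[0, 0, 0], 0, 50]
    - [[0, 0, 0], 0, 88]
    - [[0, 0, 0], 0, 88]
    - [[0, 0, 0], 0, 88]
    - [[-8, 0, -13], 0, 88]
    - [[-8, -15, -13], 0, 88]
    - [[-8, -30, -13], 0, 88]
    - [[-8, -36, -13], 0, 88]

```text
time_s: 12.3
tool_pos: [365.6, 348.8, 55.3]
tool_rot: [-1.406, 2.809, -0.002]
ft_force: [-0.3, -0.1, 0.3]
width: 0.879
finger_force: 0.0
```

```bash
python3 - <<'E'
from h import *
go(330,365,46,143.2)
s=eyes.snapshot('side');cv2.imwrite('pics/side4.png',cv2.resize(s['image'][60:210,40:240,::-1],(720,540)))
E
```

```text
t 12.3 pos [365.6 348.8  55.3] yaw_y 143.2 q [-0.64  0.91 -0.35  2.05  0.92  0.35  0.75] shift [ 8.3 38.2  9.2] roll -0.0 F [-0.3 -0.1  0.3] M [ 0.03 -0.01  0.01] w 77.5 ff 0.0 down [ 0.001 -0.001 -1.   ]
```

View pics/side4.png

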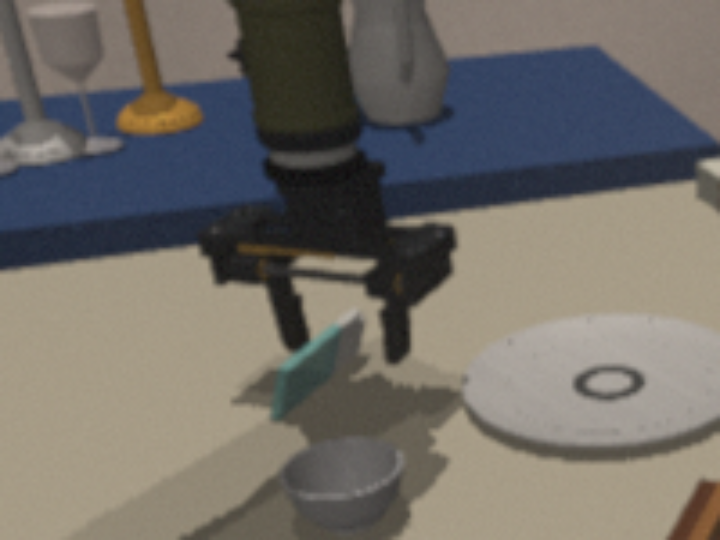

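The plate stands upright at (315,365), with the left finger just reaching its label side. Pushing it over.

Call:
arm_command:
  rows:
    - [[0, -4, 0], 0, 88]
    - [[0, -8, 0], 0, 88]
    - [[0, -12, 0], 0, 88]
    - [[0, -17, 0], 0, 88]
    - [[0, -22, 0], 0, 88]
    - [[0, -27, 0], 0, 88]
    - [[0, -30, 0], 0, 88]
    - [[0, -30, 0], 0, 88]

```text
time_s: 13.15
tool_pos: [388.9, 331.6, 55.3]
tool_rot: [-1.407, 2.809, -0.0]
ft_force: [0.3, -0.7, 0.3]
width: 1.0
finger_force: 0.0
```

Call:
arm_command:
  rows:
    - [[0, 0, -40], 0, 88]
    - [[0, 30, -80], 0, 88]
    - [[0, 75, -100], 0, 88]
    - [[0, 120, -110], 0, 88]
    - [[0, 165, -110], 0, 88]
    - [[0, 200, -110], 0, 88]
    - [[0, 200, -110], 0, 88]

```text
time_s: 13.85
tool_pos: [222.1, 456.1, 166.3]
tool_rot: [1.422, -2.801, -0.01]
ft_force: [-0.8, -0.7, -0.2]
width: 0.997
finger_force: 0.0
```

```bash
python3 - <<'E'
from h import *
go(350,350,21,143.2)
for n in ['side','top']:
    s=eyes.snapshot(n);pickle.dump(s,open(n+'5.pkl','wb'))
    if n=='side': cv2.imwrite('pics/side5.png',cv2.resize(s['image'][60:210,40:240,::-1],(720,540)))
E
```

```text
t 13.85 pos [222.1 456.1 166.3] yaw_y 143.8 q [-0.87  0.73 -0.56  2.    0.67  0.6   0.63] shift [  10.5 -166.8  144.3] roll 0.08 F [-0.8 -0.7 -0.2] M [0.06 0.03 0.02] w 87.8 ff 0.0 down [-0.003  0.006 -1.   ]
```

View pics/side5.png

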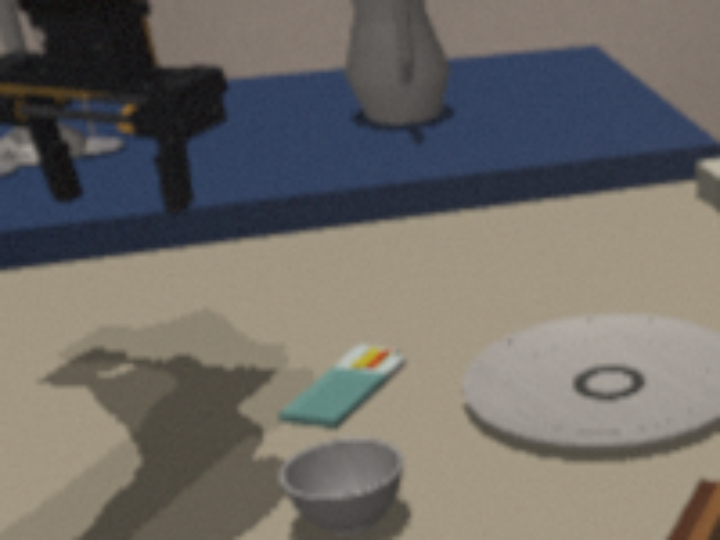

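The plate now lies flat at (345,385) with the yellow/red label up at (375,358), well clear of the bowl and salver. I'll locate it in both views.

```bash
python3 - <<'E'
from h import *
for n in ['top','side']:
    s=pickle.load(open(n+'5.pkl','rb'));P=pts(s);hs=cv2.cvtColor(s['image'],cv2.COLOR_RGB2HSV).astype(int);h,S,V=hs[...,0],hs[...,1],hs[...,2]
    # rays onto plane z=8
    T=s['pose'];v,u=np.mgrid[:384,:512];d=np.stack([(u-s['cx'])/s['fx'],-(v-s['cy'])/s['fy'],-np.ones_like(u)],-1)@T[:3,:3].T
    Q=T[:3,3]+d*((8-T[2,3])/d[...,2])[...,None]
    reg=(abs(Q[...,0]-365)<90)&(abs(Q[...,1]-350)<90)&(P[...,2]<20)
    teal=reg&(h>75)&(h<105)&(S>50)
    dep=reg&(P[...,2]>4.5)&(s['range_z']>0)
    lab=reg&(S>130)&(h<35)
    for nm,m in [('teal',teal),('depth',dep),('label',lab)]:
        if m.sum()<5: print(n,nm,m.sum()); continue
        k,l,st,ce=cv2.connectedComponentsWithStats(m.astype(np.uint8));i=1+np.argmax(st[1:,4]);m=l==i
        print(n,nm,m.sum(),Q[m].mean(0).round(1),[np.round(x,1) for x in cv2.minAreaRect(Q[m][:,:2].astype(np.float32))])
E
```

```text
top teal 949 [348.5 337.9   8. ] [array([348.7, 338. ]), array([83.6, 49.2]), np.float64(53.3)]
top depth 1493 [359.4 355.1   8. ] [array([361.3, 355.9]), array([130.7,  51.9]), np.float64(53.4)]
top label 144 [386.9 390.8   8. ] [array([386.9, 390.9]), array([33.1, 18.9]), np.float64(53.2)]
side teal 243 [347.9 335.1   8. ] [array([348.4, 336.1]), array([88.4, 50.6]), np.float64(53.4)]
side depth 403 [359.3 354.3   8. ] [array([359.7, 359. ]), array([143.4,  63.9]), np.float64(53.7)]
side label 26 [388.4 393.9   8. ] [array([388.4, 395.3]), array([29.2, 18.1]), np.float64(56.1)]
```

Call:
arm_command:
  rows:
    - [[10, -40, 20], 0.05, 88]
    - [[10, -85, 40], 0.05, 88]
    - [[10, -130, 60], 0.05, 88]
    - [[10, -165, 80], 0.05, 88]
    - [[10, -177, 95], 0.05, 88]
    - [[10, -177, 95], 0.05, 88]

```text
time_s: 14.55
tool_pos: [366.4, 333.1, 68.5]
tool_rot: [1.388, -2.815, 0.008]
ft_force: [0.6, -0.4, -0.4]
width: 0.999
finger_force: 0.0
```

```bash
python3 - <<'E'
from h import *
go(360,353.5,22,143.3)
E
```

```text
t 14.55 pos [366.4 333.1  68.5] yaw_y 142.5 q [-0.61  0.88 -0.37  2.07  0.92  0.37  0.75] shift [-12.5  17.6  46.4] roll -0.1 F [ 0.6 -0.4 -0.4] M [0.09 0.07 0.02] w 88.0 ff 0.0 down [-0.    -0.006 -1.   ]
```

Call:
arm_command:
  rows:
    - [[-12, 17, 0], -0.1, 88]
    - [[-12, 17, 0], -0.1, 88]
    - [[-12, 17, 15], -0.1, 88]
    - [[-12, 17, 30], -0.1, 88]
    - [[-12, 17, 40], -0.1, 88]
    - [[-12, 17, 40], -0.1, 88]

```text
time_s: 15.15
tool_pos: [356.4, 358.5, 29.9]
tool_rot: [1.422, -2.801, -0.0]
ft_force: [-0.1, 0.3, 0.3]
width: 0.997
finger_force: 0.0
```

```bash
python3 - <<'E'
from h import *
go(360,353.5,21,143.3)
E
```

```text
t 15.15 pos [356.4 358.5  29.9] yaw_y 143.8 q [-0.7   0.95 -0.29  2.05  0.98  0.29  0.67] shift [ 1.9 -5.8  8.9] roll 0.07 F [-0.1  0.3  0.3] M [0.08 0.01 0.02] w 87.9 ff 0.0 down [-0.001 -0.    -1.   ]
```

Call:
arm_command:
  rows:
    - [[2, -6, 3], 0, 88]
    - [[2, -6, 6], 0, 88]
    - [[2, -6, 8], 0, 88]
    - [[2, -6, 8], 0, 70]
    - [[2, -6, 8], 0, 55]
    - [[2, -6, 8], 0, 45]
    - [[2, -6, 8], 0, 40]
    - [[2, -6, 8], 0, 40]
    - [[2, -6, 8], 0, 40]
  grip_force: 25

```text
time_s: 16.05
tool_pos: [361.1, 352.8, 22.4]
tool_rot: [-1.419, 2.803, 0.001]
ft_force: [-0.5, -0.7, 0.5]
width: 0.563
finger_force: 25.0
```

```bash
python3 - <<'E'
from h import *
go(360,353.5,21,143.3)
E
```

```text
t 16.05 pos [361.1 352.8  22.4] yaw_y 143.7 q [-0.7   0.96 -0.27  2.05  1.    0.26  0.66] shift [0.1 1.3 1.4] roll 0.05 F [-0.5 -0.7  0.5] M [ 0.14  0.11 -0.04] w 49.6 ff 25.0 down [-0.  0. -1.]
```

Call:
arm_command:
  rows:
    - [[0, 0, 0], 0, 30]
    - [[0, 0, 0], 0, 30]
    - [[0, 0, -15], 0, 30]
    - [[0, 0, -40], 0, 30]
    - [[0, 0, -75], 0, 30]
    - [[0, 0, -110], 0, 30]
    - [[0, 0, -140], 0, 30]
    - [[0, 0, -155], 0, 30]
    - [[0, 0, -155], 0, 30]
  grip_force: 40

```text
time_s: 16.95
tool_pos: [362.1, 353.1, 179.0]
tool_rot: [-1.416, 2.801, 0.002]
ft_force: [-0.5, 0.6, -0.9]
width: 0.554
finger_force: 40.0
```

```bash
python3 - <<'E'
from h import *
go(540,235,176,143.3)
E
```

```text
t 16.95 pos [362.1 353.1 179. ] yaw_y 143.6 q [-0.49  0.72 -0.62  1.99  0.69  0.65  0.95] shift [ -10.4 -213.2    3.2] roll 0.04 F [-0.5  0.6 -0.9] M [-0.    0.02 -0.03] w 48.8 ff 40.0 down [ 0.003  0.003 -1.   ]
```

Call:
arm_command:
  rows:
    - [[-1, -20, 0], 0, 30]
    - [[-3, -55, 0], 0, 30]
    - [[-5, -90, 0], 0, 30]
    - [[-7, -125, 0], 0, 30]
    - [[-8, -160, 0], 0, 30]
    - [[-10, -190, 0], 0, 30]
    - [[-10, -208, 0], 0, 30]
    - [[-10, -213, 0], 0, 30]
    - [[-10, -213, 0], 0, 30]
    - [[-10, -213, 0], 0, 30]

```text
time_s: 17.95
tool_pos: [537.3, 235.5, 176.8]
tool_rot: [1.421, -2.8, -0.002]
ft_force: [0.0, -0.0, -1.1]
width: 0.556
finger_force: 40.0
```

```bash
python3 - <<'E'
from h import *
go(540,235,176,143.3)
s=eyes.snapshot('side');a=s['image'][40:190,100:300]
P=pts(s);hs=cv2.cvtColor(s['image'],cv2.COLOR_RGB2HSV).astype(int)
m=(hs[...,1]>130)&(hs[...,0]<35)&(P[...,2]>100)&(P[...,2]<220)&(np.hypot(P[...,0]-562,P[...,1]-275)<80)&(s['range_z']>0)
print(m.sum(),P[m].mean(0) if m.any() else 0)
cv2.imwrite('pics/fin.png',np.hstack([cv2.resize(a[...,::-1],(400,300)),cv2.resize(eyes.snapshot('top')['image'][...,::-1],(400,300))]))
E
```

```text
t 17.95 pos [537.3 235.5 176.8] yaw_y 143.8 q [-0.12  0.82 -0.67  1.74  0.67  0.82  1.4 ] shift [-1.2 -2.5  0.8] roll 0.06 F [ 0.  -0.  -1.1] M [0.09 0.08 0.03] w 49.0 ff 40.0 down [-0.002  0.    -1.   ]
23 [558.46736269 257.00713362 168.39730514]
```

View pics/fin.png

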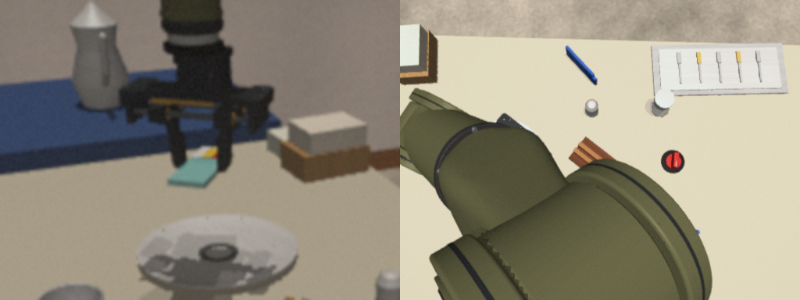

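The final view shows the plate held level, label up at (210,155), above the salver at (217,250). The bystanders haven't moved and the knob is still at its stop.

Call:
arm_command:
  rows:
    - [[0, 0, 0], 0, 30]
    - [[0, 0, 0], 0, 30]
    - [[0, 0, 0], 0, 30]

```text
time_s: 18.35
tool_pos: [538.6, 234.7, 177.4]
tool_rot: [-1.419, 2.802, 0.0]
ft_force: [1.3, 0.1, -2.1]
width: 0.556
finger_force: 40.0
```

```bash
python3 -c "
from rig import hand_in;print(hand_in())"
```

```text
the job is handed in; nothing more can be done
None
```

I handed the job in at 18.35 s (no verdict came back): the knob is at its anticlockwise stop, and the plate is held by its clear part, label up, with its frosted end about 15 cm above the salver's middle.

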